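# Fit and crack the bleed cap of the mist line

### The job

The mist line has been flushed and its black ribbed end cap sits loose on the thread of the bleed riser: screw the cap down until it bottoms out, then open the line's water valve fully (red handle in line with the pipe). With the water on, back the cap off a quarter turn so that the trapped air can escape, and keep hold of it there: the job finishes with the cap still in the grip at a quarter turn open. Leave the bottle, the potted seedling and the tape spool where they stand.

Things in the scene. Friction and masses are not known exactly. Their poses are not given: they have to be found in the camera images.
- manifold: Fixed feed of the mist line: plywood board 120 x 470 x 12 mm (long along y) with a white 33 mm pipe along its y at 55 mm height, turning down at both ends. In its frame the red-handled ball valve is at y = +100 mm, the bleed riser (upright pipe with the end cap on top) at y = -80 mm, both at x = 0; the rest is under 96 mm high. Origin: centre of the board's underside, on the bench; z up.
- cap: Black ribbed screw cap on the upright riser: diameter 44 mm (46 over its foot flange), 32 mm high. A white paint mark runs along its own +x to the rim and down the side. Origin: centre of its underside, 125.5 mm above the bench when fully home (top at 157.5 mm); z up = screw axis. It only turns, rising 2.31 mm a turn. Below it the riser's collar, 43 mm diameter, ends at 122 mm.
- cap_turn (a joint): Turn of the cap on its thread, rad: 0 = bottomed out (hard stop), growing as it is unscrewed, anticlockwise seen from above; it starts 2.2 to 4.2 rad open. Right-hand thread: clockwise from above tightens. It takes about 0.15 N m to turn and stays where it is left. At 0 the white mark points along the manifold's +x.
- valve (a joint): Turn of the red valve handle in rad: 0 = closed (handle across the pipe), pi/2 = fully open (handle in line with the pipe), both hard stops; it grows anticlockwise seen from above, takes about 0.25 N m and stays where it is left. It starts closed.
- valve_handle (a point): Centre of the top face of the red valve handle, a bar 80 mm long, 14 mm wide and 24 mm high, top 126 mm above the bench, underside 102 mm above it. It turns about the upright axis through this point. x axis along the bar; z up.
- feed_bottle: Bystander: yellow bottle with a red cap, 60 mm diameter, 150 mm high, loose on the bench beyond the manifold, on the valve's side. Origin: centre of its underside.
- plant_tube: Bystander: black square seedling tube, 50 mm wide, 121 mm high, with grass to 210 mm, loose on the bench beyond the manifold, on the riser's side. Origin: centre of its underside.
- tape_spool: Bystander: flat blue and white spool of thread tape, 54 mm diameter, 16 mm high, loose on the bench on the robot's side of the manifold. Origin: centre of its underside.

How it is judged:
On the way, in this order (a step that is already met when the one before it is completed fails the run):
1. the cap is screwed down until it bottoms out (value of joint cap_turn below 0.07 rad), for 0.2 s.
2. the valve is fully open while the cap is still home (value of joint valve above 1.4 rad and value of joint cap_turn below 0.2 rad), for 0.2 s.
At the end, for the whole second after the job is handed in: The cap stands a quarter turn (1.57 rad, give or take 0.3 rad) back from its stop and still, the fingers grip it with more than 5 N, the valve is open (at least 1.4 of its 1.57 rad), and the bottle, seedling and spool are within 20 mm of where they stood (value of joint cap_turn between 1.27 and 1.87 rad and velocity of joint cap_turn between -0.1 and 0.1 rad/s and value of joint valve above 1.4 rad and contact force between the fingers and cap above 5 N and distance of each of feed_bottle, plant_tube, tape_spool from where it was at the start of the episode below 0.02 m); the arm keeps its last pose, push and grip.
It fails at once if the yellow bottle is moved more than 20 mm (distance of feed_bottle from where it was at the start of the episode above 0.02 m).
It fails at once if the potted seedling is moved more than 20 mm (distance of plant_tube from where it was at the start of the episode above 0.02 m).
It fails at once if the tape spool is moved more than 20 mm (distance of tape_spool from where it was at the start of the episode above 0.02 m).
It also fails if it takes over 56 s, if anything falls off the work surface, if the arm or the gripper's body presses on something with over 40 N, if the wrist force passes 120 N, or if a joint passes its speed limit or range.

### The arm

A 6-joint arm with a two-finger parallel gripper is mounted at the origin on the work surface. World frame = base frame: x ahead of the robot, y to its left, z up, the work surface at z = 0. Lengths are in m, angles in rad, forces in N, time in s.
With the tool pointing down it reaches from about 0.35 to 0.85 m from the base axis. Payload 8.1 kg.
Tool frame: the origin (TCP) lies midway between the tips of the shut fingers; the grasp point (between the pads) lies 19 mm behind it (bot.grip_point_offset is the distance from the TCP to the grasp point, in m); z points along the fingers, y is the line along which they close (so a half turn about z gives the same grasp; the last joint's range is limited). The gripper opens to 85 mm and grips with 20 to 120 N. Pads are 22 mm wide; open, the fingers measure 114 mm over their backs; the gripper's body (76 mm by 85 mm) begins 54 mm behind the grasp point. The pads swing forward as they close: fully open they stand 13 mm farther back than shut.
Start: joints at [1.088, 0.13, 1.488, -0, 1.523, -0.085], TCP at [0.232, 0.553, 0.231] pointing down, gripper open.
Joint ranges: [-2.96, 2.96], [-0.89, 2.26], [0.02, 2.5], [-1.34, 4.48], [0, 2.73], [-2.66, 2.66]. Speed limits (rad/s): [2.39, 2.39, 2.79, 3.14, 3.14, 3.14].

### API

Orientations are given as a 3x3 rotation matrix whose columns are the frame's x, y, z axes.
In Python, from plant import bot, cams gives the robot as it stands.
- The arm moves only by the tool carry_out, never from a script. Its argument "deltas" is a list of rows, each an object with "slide": the shift along the tool's x, y, z in cm, a list of three; "spin": the turn about the tool's z in degrees; "hand": the finger opening in cm, from 0 to 8.54. In form: [{"slide": [dx, dy, dz], "spin": spin, "hand": hand}, ...]. A call has 1 to 20 rows; each row is the pose to reach, as a shift and turn from the pose commanded when the call began, along the tool's axes at that moment; what a row does not reach only later rows make up. A row lasts 1/10 s, in which the tool goes at most 50 mm and 8.59 degrees, less where a joint would pass 70% of its speed; a pose out of reach is approached as far as the arm can. A call with a gripper value outside its range is refused whole. The fingers move at their own pace and stop on an object; the grip force is fixed at half the most. Time passes only in rows, so rows that repeat a pose let the fingers close. It gives the time, the measured TCP pose, the force, the opening and the grip force at its end, in the units of the state.
- bot.state(): the state, without advancing time (a new reading comes with each control period).
- cams.read_camera(name): name is "scene" or "top" or "wrist"; returns a dict with "image" (420x560x3 uint8, red, green, blue), "K" (3x3 intrinsics, pixels), "rvec" (rotation vector, rad) and "tvec" (3), from world to camera coordinates, as OpenCV has them. Camera axes: x right, y down, z forward; pixel columns grow to the right and rows downward; lengths in m; the calibration is good to about 2 mm. The wrist camera is an equidistant fisheye: a pixel r from the principal point sees the ray r / f radians off the axis. A picture is of the moment at which its call begins. There is no depth.
- bot.finish_job(): hands the job in; it is judged then, once.
The state is a dict: "time": time; "q": joint angles; "dq": joint speeds; "effort": joint torques, N m; "tcp_pos": TCP position; "ee_rot": TCP orientation; "contact_force": force on the tool from outside, world axes, zero at the start; "moment": the same for the moment, N m; "grip_width": finger opening in m; "finger_force": force on a finger pad.
Only numpy, scipy, OpenCV 4.12 (cv2) and the standard library are available. Lean on these libraries where they do the work, as an engineer would, in place of code of your own. Each camera call takes 0.05 s, during which the arm holds its last target. There are 200 camera calls.

## Working session

There is one attempt and no reset: what is moved stays moved. The work goes in short steps, Python scripts to look and compute and a tool call to move; the robot and the scene stay as the last step left them, time stands still between calls to the robot, and variables do not carry over. Pictures are saved under pics/ and viewed, at most 10 in all, crops included, and the job is handed in when it is done.

Besides the shell and the picture viewer there is one more tool, called in YAML: its name, and indented under it one key for each argument. carry_out: Moves the arm, as the interface text tells. Its arguments: {"type":"object","properties":{"deltas":{"type":"array"}},"required":["deltas"]}

```bash
mkdir -p pics; python3 - <<'E'
from plant import bot, cams
import cv2,json
for n in ("scene","top"):
    r=cams.read_camera(n); cv2.imwrite(f"pics/{n}0.png",cv2.cvtColor(r["image"],cv2.COLOR_RGB2BGR))
    print(n,r["K"],r["rvec"],r["tvec"])
s=bot.state();print(s["time"],s["tcp_pos"],s["ee_rot"],s["grip_width"])
E
```

```text
scene [[436.58443922   0.         273.37047833]
 [  0.         436.58443922 215.25371618]
 [  0.           0.           1.        ]] [ 1.93975415  1.36322102 -0.59536141] [-0.20765264 -0.29648916  1.41840949]
top [[428.40302384   0.         280.99345554]
 [  0.         428.40302384 205.4700781 ]
 [  0.           0.           1.        ]] [ 2.11974775 -2.08575723  0.22750571] [-0.00672034  0.59155627  0.77667633]
0.1 [0.2321758  0.55273748 0.23036344] [[-9.21918083e-01  3.87384134e-01 -7.62272494e-04]
 [ 3.87384857e-01  9.21916968e-01 -1.44135747e-03]
 [ 1.44392930e-04 -1.62410634e-03 -9.99998671e-01]] 0.0854183271369425
```

View pics/scene0.png

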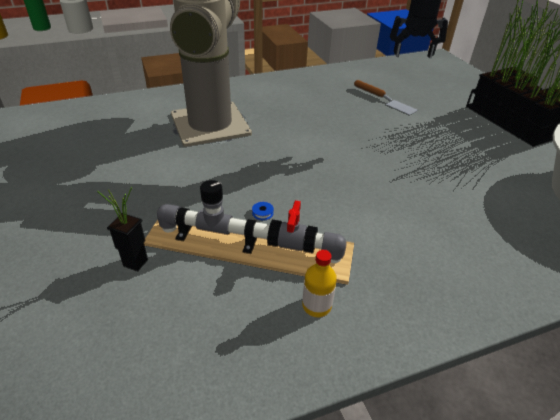

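View pics/top0.png

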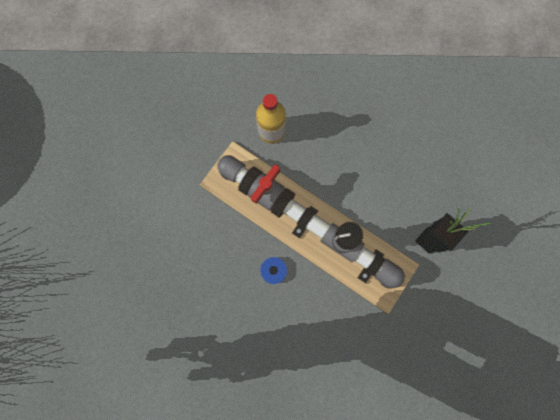

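The scene view shows the cap at about (211,190) and the red handle at (294,215). In the top view the cap is at (349,236) with its mark pointing left, and the red handle is at (266,183). Next I'll zoom in on both and triangulate.

```bash
python3 - <<'E'
import cv2,numpy as np
t=cv2.imread("pics/top0.png");s=cv2.imread("pics/scene0.png")
a=cv2.resize(t[206:266,309:389],None,fx=5,fy=5,interpolation=cv2.INTER_CUBIC)
b=cv2.resize(t[153:213,226:306],None,fx=5,fy=5,interpolation=cv2.INTER_CUBIC)
c=cv2.resize(s[170:230,171:251],None,fx=5,fy=5,interpolation=cv2.INTER_CUBIC)
d=cv2.resize(s[190:250,254:334],None,fx=5,fy=5,interpolation=cv2.INTER_CUBIC)
cv2.imwrite("pics/crop0.png",np.vstack([np.hstack([a,b]),np.hstack([c,d])]))
E
```

```text
(no output)
```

View pics/crop0.png

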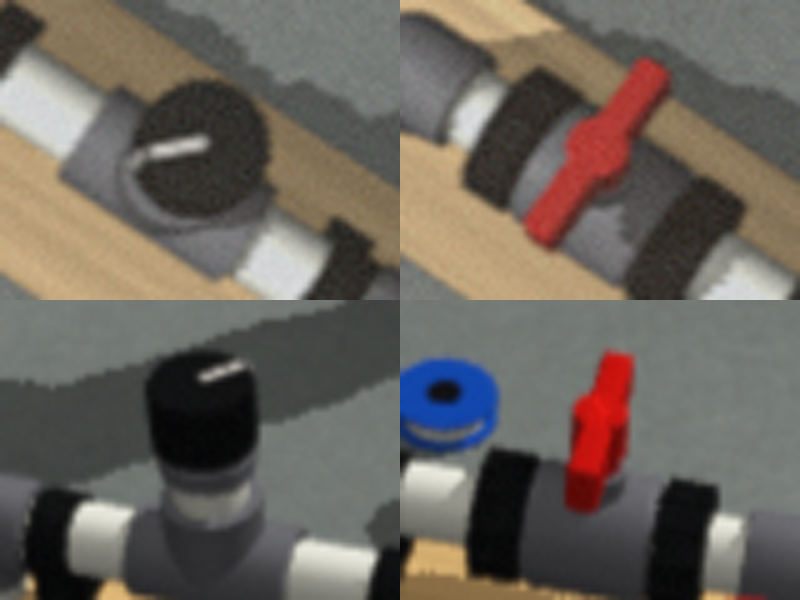

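The crops put the cap's top centre at top (349.6,235.4) and scene (211.3,186). The mark tip is at top (338,236.6) and scene (220,183). The handle hub is at top (265.5,183) and scene (294.2,209.5).

```bash
cat > h.py <<'E'
import cv2,numpy as np
from plant import bot,cams
def cam(n):
    r=cams.read_camera(n); return r["K"],cv2.Rodrigues(np.array(r["rvec"]))[0],np.array(r["tvec"]).reshape(3),r["image"]
def tri(A,B,a,b):
    P=[c[0]@np.c_[c[1],c[2]] for c in (A,B)]
    X=cv2.triangulatePoints(P[0],P[1],np.array(a,float),np.array(b,float)).ravel();return X[:3]/X[3]
def onz(c,p,z):
    d=c[1].T@np.linalg.solve(c[0],[p[0],p[1],1]);o=-c[1].T@c[2];return o+d*(z-o[2])/d[2]
E
python3 - <<'E'
from h import *
np.set_printoptions(precision=4,suppress=True)
T=cam("top");S=cam("scene")
cap=tri(T,S,(349.6,235.4),(211.3,186)); v=tri(T,S,(265.5,183),(294.2,209.5))
print("cap",cap,onz(T,(349.6,235.4),.16),onz(S,(211.3,186),.16));print("valve",v,onz(T,(265.5,183),.126),onz(S,(294.2,209.5),.126))
print("dist",np.linalg.norm((v-cap)[:2]))
C=[onz(T,p,.012)[:2] for p in ((236,141),(201,184),(418,266),(390,312))]
print(np.array(C),np.mean(C,0), C[0]-C[2], C[1]-C[3])
y=(v-cap)[:2];my=np.degrees(np.arctan2(y[1],y[0]));print("manifold y dir",my,"board",[np.degrees(np.arctan2(*d[::-1])) for d in (C[0]-C[2],C[1]-C[3])])
for c,a,b in((T,(350.4,234.5),(338,236.6)),(S,(211.8,186),(220,183))):
    d=(onz(c,b,.159)-onz(c,a,.159))[:2];print("mark dir",np.degrees(np.arctan2(d[1],d[0])),np.linalg.norm(d))
a,b=onz(T,(357,165.2),.126),onz(T,(334,201),.126);d=a-b;print("handle",np.degrees(np.arctan2(d[1],d[0])))
print("spool",onz(T,(273.5,270.5),.016),"bottle cap",onz(T,(270,100),.15),"tube",onz(T,(430,245),.06))
s=bot.state();print(s["time"],s["tcp_pos"],np.degrees(np.arctan2(s["ee_rot"][1,0],s["ee_rot"][0,0])))
E
```

```text
cap [ 0.521  -0.115   0.1549] [ 0.5198 -0.1161  0.16  ] [ 0.5283 -0.1144  0.16  ]
valve [0.6204 0.034  0.1279] [0.62   0.0317 0.126 ] [0.6188 0.0374 0.126 ]
dist 0.1790742496319708
[[ 0.7452  0.1031]
 [ 0.6475  0.1734]
 [ 0.4822 -0.2766]
 [ 0.3907 -0.2163]] [ 0.5664 -0.0541] [0.263  0.3797] [0.2568 0.3898]
manifold y dir 56.31077421212583 board [np.float64(55.292057631631764), np.float64(56.620090140868356)]
mark dir 100.56807666911392 0.021667771939851664
mark dir 103.28378218103595 0.019386073339049716
handle -32.18140346083203
spool [0.4681 0.0161 0.016 ] bottle cap [0.774  0.0261 0.15  ] tube [ 0.5189 -0.2869  0.06  ]
0.2 [0.2323 0.5529 0.2306] 157.20627308455056
```

The geometry checks out: riser to valve is 179 mm (180 expected), and the heights come out at 155 and 128 mm. The manifold's +x is at about -34° and the mark at about 102°, so the cap is roughly 2.37 rad open. Moving above the cap.

carry_out:
  deltas:
    - {"slide":[-52.5,-50.4,0],"spin":0,"hand":8.5}
    - {"slide":[-52.5,-50.4,0],"spin":0,"hand":8.5}
    - {"slide":[-52.5,-50.4,0],"spin":0,"hand":8.5}
    - {"slide":[-52.5,-50.4,0],"spin":0,"hand":8.5}
    - {"slide":[-52.5,-50.4,0],"spin":0,"hand":8.5}
    - {"slide":[-52.5,-50.4,0],"spin":0,"hand":8.5}
    - {"slide":[-52.5,-50.4,0],"spin":0,"hand":8.5}
    - {"slide":[-52.5,-50.4,0],"spin":0,"hand":8.5}
    - {"slide":[-52.5,-50.4,0],"spin":0,"hand":8.5}
    - {"slide":[-52.5,-50.4,0],"spin":0,"hand":8.5}
    - {"slide":[-52.5,-50.4,0],"spin":0,"hand":8.5}
    - {"slide":[-52.5,-50.4,0],"spin":0,"hand":8.5}
    - {"slide":[-52.5,-50.4,0],"spin":0,"hand":8.5}
    - {"slide":[-52.5,-50.4,0],"spin":0,"hand":8.5}
    - {"slide":[-52.5,-50.4,0],"spin":0,"hand":8.5}
    - {"slide":[-52.5,-50.4,0],"spin":0,"hand":8.5}
    - {"slide":[-52.5,-50.4,0],"spin":0,"hand":8.5}
    - {"slide":[-52.5,-50.4,0],"spin":0,"hand":8.5}

```text
time: 2.0
tcp_pos: [0.5208, -0.114, 0.2311]
ee_rot: [[-0.922, 0.387, -0.001], [0.387, 0.922, 0.0], [0.001, 0.0, -1.0]]
contact_force: [0.7, 0.1, 0.1]
grip_width: 0.0848
finger_force: 0.0
```

```bash
python3 - <<'E'
from h import *
K,R,t,im=cam("wrist");cv2.imwrite("pics/w1.png",cv2.cvtColor(im,cv2.COLOR_RGB2BGR))
np.savez("w1.npz",K=K,R=R,t=t);print(K,-R.T@t)
s=bot.state();print(s["time"],s["q"],s["tcp_pos"],s["contact_force"])
E
```

```text
[[325.1922621    0.         282.32872483]
 [  0.         325.1922621  209.1980674 ]
 [  0.           0.           1.        ]] [ 0.45901301 -0.08913038  0.37508018]
2.05 [-3.11349126e-01 -5.03680952e-02  1.67387271e+00  2.76461531e-04
  1.51832882e+00 -1.48559991e+00] [ 0.52091473 -0.11374677  0.23126222] [-0.36246825  0.27707658  0.14034261]
```

View pics/w1.png

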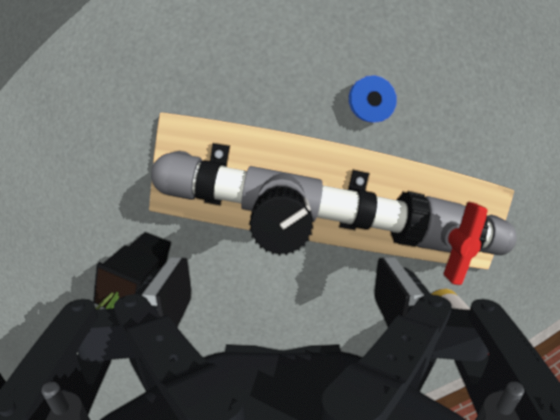

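The wrist view shows the cap's top centre at (281,219), its mark towards (305,210), and the handle hub at (467,241). The seedling and bottle are clear of the fingers. Cross-checking these positions against the top camera.

```bash
python3 - <<'E'
from h import *
np.set_printoptions(precision=4,suppress=True)
w=np.load("w1.npz");K,R,t=w["K"],w["R"],w["t"]
def pin(p):
    u=cv2.fisheye.undistortPoints(np.array([[p]],float),K,np.zeros(4))[0,0];return np.r_[u,1]
W=(np.eye(3),R,t);T=cam("top")
for n,a,b,z in(("cap",(349.6,235.4),(281,219),.1584),("mark",(338,236.6),(305,210),.1584),("valve",(265.5,183),(467,241),.126)):
    u=pin(b);print(n,onz(W,u[:2],z),onz(T,a,z),"tri",tri(T,W,a,u[:2]))
# automatic dark blob centre of the cap top
E
```

```text
cap [ 0.5204 -0.1158  0.1584] [ 0.52   -0.1163  0.1584] tri [ 0.5194 -0.1157  0.1623]
mark [ 0.5208 -0.0979  0.1584] [ 0.5176 -0.0964  0.1584] tri [ 0.516  -0.095   0.1691]
valve [0.6167 0.03   0.126 ] [0.62   0.0317 0.126 ] tri [0.6216 0.0319 0.1203]
```

carry_out:
  deltas:
    - {"slide":[0,-0.2,4],"spin":0,"hand":8.5}
    - {"slide":[0,-0.2,8],"spin":0,"hand":8.5}
    - {"slide":[0,-0.2,10.8],"spin":0,"hand":8.5}
    - {"slide":[0,-0.2,10.8],"spin":0,"hand":8.5}
    - {"slide":[0,-0.2,10.8],"spin":0,"hand":2}
    - {"slide":[0,-0.2,10.8],"spin":0,"hand":2}
    - {"slide":[0,-0.2,10.8],"spin":0,"hand":2}
    - {"slide":[0,-0.2,10.8],"spin":0,"hand":2}
    - {"slide":[0,-0.2,10.8],"spin":0,"hand":2}
    - {"slide":[0,-0.2,10.8],"spin":0,"hand":2}
    - {"slide":[0,-0.2,10.8],"spin":0,"hand":2}
    - {"slide":[0,-0.2,10.8],"spin":0,"hand":2}

```text
time: 3.3
tcp_pos: [0.5225, -0.116, 0.1265]
ee_rot: [[-0.922, 0.387, 0.005], [0.387, 0.922, 0.0], [-0.004, 0.002, -1.0]]
contact_force: [-0.5, 6.7, 8.6]
grip_width: 0.0426
finger_force: 59.7
```

carry_out:
  deltas:
    - {"slide":[0,0,-0.2],"spin":8,"hand":2}
    - {"slide":[0,0,-0.2],"spin":16,"hand":2}
    - {"slide":[0,0,-0.2],"spin":24,"hand":2}
    - {"slide":[0,0,-0.2],"spin":32,"hand":2}
    - {"slide":[0,0,-0.2],"spin":40,"hand":2}
    - {"slide":[0,0,-0.2],"spin":48,"hand":2}
    - {"slide":[0,0,-0.2],"spin":56,"hand":2}
    - {"slide":[0,0,-0.15],"spin":64,"hand":2}
    - {"slide":[0,0,-0.15],"spin":72,"hand":2}
    - {"slide":[0,0,-0.15],"spin":80,"hand":2}
    - {"slide":[0,0,-0.15],"spin":88,"hand":2}
    - {"slide":[0,0,-0.15],"spin":96,"hand":2}
    - {"slide":[0,0,-0.15],"spin":104,"hand":2}
    - {"slide":[0,0,-0.15],"spin":110,"hand":2}
    - {"slide":[0,0,-0.15],"spin":110,"hand":2}

```text
time: 4.8
tcp_pos: [0.5256, -0.1152, 0.1268]
ee_rot: [[0.681, 0.732, 0.012], [0.732, -0.681, 0.001], [0.009, 0.008, -1.0]]
contact_force: [24.5, 7.3, -14.6]
grip_width: 0.0429
finger_force: 62.7
```

```bash
python3 - <<'E'
from h import *
s=bot.state();print(s["time"],s["q"],s["tcp_pos"],s["contact_force"],s["moment"],s["effort"],np.degrees(np.arctan2(s["ee_rot"][1,0],s["ee_rot"][0,0])))
E
```

```text
4.8 [-0.31449229  0.02758205  1.79113226  0.00518169  1.31227596  0.43395999] [ 0.52555543 -0.11519443  0.12677141] [ 24.54506585   7.30015914 -14.63366896] [ 1.27780275 -3.73775566 -0.1030374 ] [ -6.67063862 -53.32608104 -44.0015316   -5.03342137   7.08342075
   1.66051537] 47.04440319776984
```

The cap turns with the grip. The tool's drift shows the grip sat about 2 mm off the axis, which I put near (0.524,-0.117). I'll regrip centred there.

carry_out:
  deltas:
    - {"slide":[0,0,0],"spin":0,"hand":6.5}
    - {"slide":[0,0,0],"spin":0,"hand":6.5}
    - {"slide":[0.23,0.34,0],"spin":0,"hand":6.5}
    - {"slide":[0.23,0.34,0],"spin":0,"hand":6.5}
    - {"slide":[0.23,0.34,0],"spin":0,"hand":6.5}

```text
time: 5.3
tcp_pos: [0.5245, -0.1175, 0.125]
ee_rot: [[0.679, 0.734, 0.0], [0.734, -0.679, -0.0], [-0.0, 0.0, -1.0]]
contact_force: [-0.1, -0.2, -0.1]
grip_width: 0.0649
finger_force: 0.0
```

```bash
python3 - <<'E'
from h import *
s=bot.state();print(s["time"],s["tcp_pos"],s["contact_force"],s["moment"],np.degrees(np.arctan2(s["ee_rot"][1,0],s["ee_rot"][0,0])))
K,R,t,im=cam("wrist");cv2.imwrite("pics/w2.png",cv2.cvtColor(im,cv2.COLOR_RGB2BGR))
E
```

```text
5.3 [ 0.52454952 -0.11751521  0.12499729] [-0.07097417 -0.23866122 -0.11325986] [-0.05072163 -0.05060173 -0.04133722] 47.19623314029006
```

View pics/w2.png

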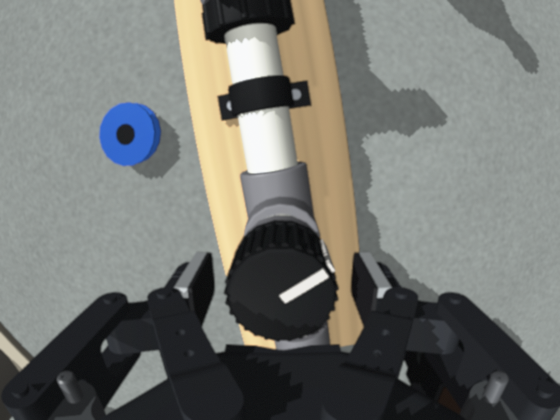

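The cap at (282,285) is centred between the pads at 213 and 352. The mark is about 22° short of the manifold's +x, as expected after 110° of turn. Closing and turning past the stop.

carry_out:
  deltas:
    - {"slide":[0,0,0],"spin":0,"hand":2}
    - {"slide":[0,0,0],"spin":0,"hand":2}
    - {"slide":[0,0,0],"spin":0,"hand":2}
    - {"slide":[0,0,0],"spin":0,"hand":2}
    - {"slide":[0,0,0],"spin":0,"hand":2}
    - {"slide":[0,0,0],"spin":7,"hand":2}
    - {"slide":[0,0,0],"spin":14,"hand":2}
    - {"slide":[0,0,0],"spin":21,"hand":2}
    - {"slide":[0,0,0],"spin":26,"hand":2}
    - {"slide":[0,0,0],"spin":30,"hand":2}
    - {"slide":[0,0,0],"spin":34,"hand":2}
    - {"slide":[0,0,0],"spin":36,"hand":2}
    - {"slide":[0,0,0],"spin":36,"hand":2}
    - {"slide":[0,0,0],"spin":36,"hand":2}

```text
time: 6.75
tcp_pos: [0.5247, -0.1168, 0.1249]
ee_rot: [[0.98, 0.197, 0.0], [0.197, -0.98, 0.001], [0.0, -0.0, -1.0]]
contact_force: [0.6, 4.4, 3.2]
grip_width: 0.0426
finger_force: 60.8
```

```bash
python3 - <<'E'
from h import *
s=bot.state();print(s["time"],s["q"],s["contact_force"],s["moment"],s["effort"],np.degrees(np.arctan2(s["ee_rot"][1,0],s["ee_rot"][0,0])))
E
```

```text
6.75 [-3.14830431e-01  3.86795430e-02  1.78340409e+00  6.03446937e-04
  1.31933322e+00  1.05797981e+00] [0.56879904 4.37845211 3.23469225] [0.74619772 0.15417025 1.30608783] [ -3.62141982 -48.209939   -46.99831367  -1.09092403  -0.77622721
   1.39481038] 11.335161993006619
```

The moment is 1.3 N m, so the cap is firmly on its stop. Releasing, lifting and moving over the valve.

carry_out:
  deltas:
    - {"slide":[0,0,0],"spin":0,"hand":7}
    - {"slide":[0,0,0],"spin":0,"hand":7}
    - {"slide":[0,0,0],"spin":0,"hand":7}
    - {"slide":[0,0,-5],"spin":0,"hand":7}
    - {"slide":[0,0,-7],"spin":0,"hand":7}
    - {"slide":[4,-4,-7],"spin":8,"hand":5}
    - {"slide":[8,-8,-7],"spin":16,"hand":5}
    - {"slide":[12.5,-12.7,-7],"spin":24,"hand":5}
    - {"slide":[12.5,-12.7,-7],"spin":32,"hand":5}
    - {"slide":[12.5,-12.7,-7],"spin":40,"hand":5}
    - {"slide":[12.5,-12.7,-7],"spin":45,"hand":5}
    - {"slide":[12.5,-12.7,-7],"spin":45,"hand":5}
    - {"slide":[12.5,-12.7,-7],"spin":45,"hand":5}

```text
time: 8.05
tcp_pos: [0.6224, 0.0312, 0.1946]
ee_rot: [[0.832, -0.554, -0.0], [-0.554, -0.832, -0.0], [-0.0, 0.0, -1.0]]
contact_force: [0.3, -0.1, -0.3]
grip_width: 0.0501
finger_force: 0.0
```

```bash
python3 - <<'E'
from h import *
s=bot.state();print(s["time"],s["q"],s["tcp_pos"],s["contact_force"],s["ee_rot"])
K,R,t,im=cam("wrist");cv2.imwrite("pics/w3.png",cv2.cvtColor(im,cv2.COLOR_RGB2BGR));np.savez("w3.npz",K=K,R=R,t=t)
E
```

```text
8.05 [-3.20362811e-02  2.10913003e-01  1.46545780e+00 -1.03183369e-04
  1.46530849e+00  2.12623837e+00] [0.62238805 0.03124301 0.19464735] [ 0.25093377 -0.11513684 -0.26738072] [[ 8.32347021e-01 -5.54254841e-01 -8.98846278e-05]
 [-5.54254848e-01 -8.32347015e-01 -9.97819280e-05]
 [-1.95105851e-05  1.32872181e-04 -9.99999991e-01]]
```

View pics/w3.png

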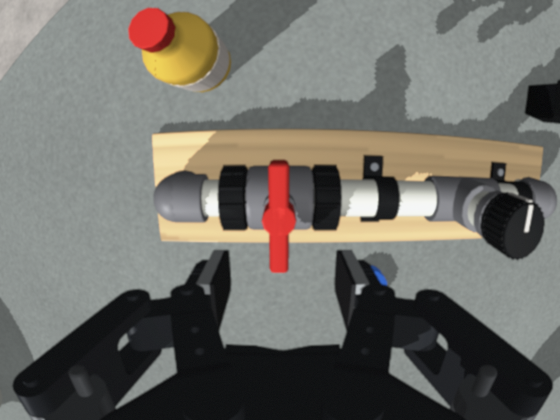

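The bar stands upright in the image at column 279, hub at (278,217), pads at 230 and 336. The cap's mark at (529,217) points straight along the manifold's +x, so the cap is home. Computing the hub's offset.

```bash
python3 - <<'E'
from h import *
w=np.load("w3.npz");K,R,t=w["K"],w["R"],w["t"];W=(np.eye(3),R,t);s=bot.state()
def at(p,z):
    u=cv2.fisheye.undistortPoints(np.array([[p]],float),K,np.zeros(4))[0,0];return onz(W,u,z)
for n,p,z in(("hub",(278.5,217),.126),("end1",(278.5,161),.126),("end2",(278.5,271),.126),("cap",(514,224),.1575)):
    x=at(p,z);print(n,x,"tool",(s["ee_rot"].T@(x-s["tcp_pos"])*100).round(2))
E
```

```text
hub [0.62674184 0.03051924 0.126     ] tool [ 0.4  -0.19  6.87]
end1 [0.65857282 0.00919738 0.126     ] tool [ 4.23 -0.18  6.87]
end2 [0.59277912 0.05333177 0.126     ] tool [-3.69 -0.21  6.87]
cap [ 0.53664804 -0.1106437   0.1575    ] tool [ 0.73 16.55  3.73]
```

carry_out:
  deltas:
    - {"slide":[0.25,-0.2,3],"spin":0,"hand":5}
    - {"slide":[0.25,-0.2,6],"spin":0,"hand":5}
    - {"slide":[0.25,-0.2,9.3],"spin":0,"hand":5}
    - {"slide":[0.25,-0.2,9.3],"spin":0,"hand":5}
    - {"slide":[0.25,-0.2,9.3],"spin":0,"hand":0.5}
    - {"slide":[0.25,-0.2,9.3],"spin":0,"hand":0.5}
    - {"slide":[0.25,-0.2,9.3],"spin":0,"hand":0.5}
    - {"slide":[0.25,-0.2,9.3],"spin":0,"hand":0.5}
    - {"slide":[0.25,-0.2,9.3],"spin":0,"hand":0.5}
    - {"slide":[0.25,-0.2,9.3],"spin":0,"hand":0.5}

```text
time: 9.1
tcp_pos: [0.6272, 0.0314, 0.1048]
ee_rot: [[0.831, -0.556, 0.004], [-0.556, -0.831, -0.001], [0.004, -0.002, -1.0]]
contact_force: [-3.4, -1.6, 7.5]
grip_width: 0.0125
finger_force: 59.9
```

carry_out:
  deltas:
    - {"slide":[0,0,-0.2],"spin":-8,"hand":0.5}
    - {"slide":[0,0,-0.2],"spin":-16,"hand":0.5}
    - {"slide":[0,0,-0.2],"spin":-24,"hand":0.5}
    - {"slide":[0,0,-0.2],"spin":-32,"hand":0.5}
    - {"slide":[0,0,-0.2],"spin":-40,"hand":0.5}
    - {"slide":[0,0,-0.2],"spin":-48,"hand":0.5}
    - {"slide":[0,0,-0.2],"spin":-56,"hand":0.5}
    - {"slide":[0,0,-0.2],"spin":-64,"hand":0.5}
    - {"slide":[0,0,-0.2],"spin":-72,"hand":0.5}
    - {"slide":[0,0,-0.2],"spin":-80,"hand":0.5}
    - {"slide":[0,0,-0.2],"spin":-86,"hand":0.5}
    - {"slide":[0,0,-0.2],"spin":-90,"hand":0.5}
    - {"slide":[0,0,-0.2],"spin":-92,"hand":0.5}
    - {"slide":[0,0,-0.2],"spin":-92,"hand":0.5}
    - {"slide":[0,0,-0.2],"spin":-92,"hand":0.5}

```text
time: 10.6
tcp_pos: [0.6261, 0.0358, 0.105]
ee_rot: [[0.526, 0.85, 0.002], [0.85, -0.526, 0.006], [0.006, -0.002, -1.0]]
contact_force: [0.2, 15.4, -1.6]
grip_width: 0.0131
finger_force: 61.6
```

```bash
python3 - <<'E'
from h import *
s=bot.state();print(s["time"],s["tcp_pos"],s["contact_force"],s["moment"],np.degrees(np.arctan2(s["ee_rot"][1,0],s["ee_rot"][0,0])))
E
```

```text
10.6 [0.62605287 0.03584304 0.10496774] [ 0.16066578 15.3703505  -1.61510888] [ 2.71661096  0.0620164  -0.80734453] 58.255478664838456
```

The moment of -0.8 N m shows the valve is at its stop. Releasing, lifting and returning over the cap.

carry_out:
  deltas:
    - {"slide":[0,0,0],"spin":0,"hand":6}
    - {"slide":[0,0,0],"spin":0,"hand":6}
    - {"slide":[0,0,0],"spin":0,"hand":6}
    - {"slide":[0,0,-5],"spin":0,"hand":6}
    - {"slide":[0,0,-9.2],"spin":0,"hand":8}
    - {"slide":[-5,-0.2,-9.2],"spin":0,"hand":8}
    - {"slide":[-9,-0.4,-9.2],"spin":0,"hand":8}
    - {"slide":[-13,-0.6,-9.2],"spin":0,"hand":8}
    - {"slide":[-18,-0.8,-9.2],"spin":0,"hand":8}
    - {"slide":[-18,-0.8,-9.2],"spin":0,"hand":8}
    - {"slide":[-18,-0.8,-9.2],"spin":0,"hand":8}

```text
time: 11.7
tcp_pos: [0.5237, -0.1184, 0.1965]
ee_rot: [[0.529, 0.848, 0.001], [0.848, -0.529, -0.0], [0.0, 0.001, -1.0]]
contact_force: [0.3, 0.1, 0.6]
grip_width: 0.0802
finger_force: 0.0
```

```bash
python3 - <<'E'
from h import *
s=bot.state();print(s["time"],s["q"],s["tcp_pos"],s["contact_force"],s["ee_rot"])
K,R,t,im=cam("wrist");cv2.imwrite("pics/w4.png",cv2.cvtColor(im,cv2.COLOR_RGB2BGR))
E
```

```text
11.7 [-3.17837812e-01 -2.29123748e-02  1.71069126e+00  1.06713188e-04
  1.45245403e+00  2.40117126e-01] [ 0.52371088 -0.11835607  0.19653388] [0.28639335 0.14087952 0.58320689] [[ 5.29462744e-01  8.48332156e-01  1.32475419e-03]
 [ 8.48333084e-01 -5.29462817e-01 -3.24278666e-04]
 [ 4.26312067e-04  1.29552628e-03 -9.99999070e-01]]
```

View pics/w4.png

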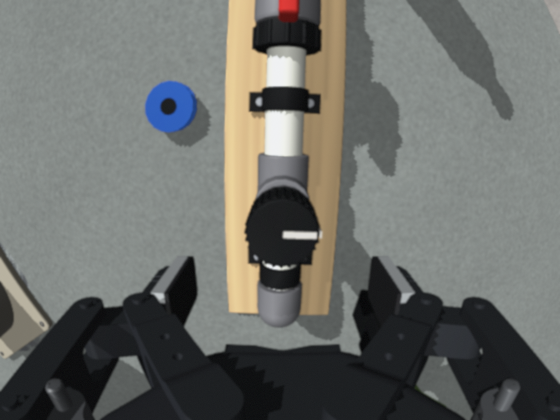

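The handle, at (288,8), is in line with the pipe, and the cap's mark still points along +x, so it's home. Descending, gripping and backing off 90°.

carry_out:
  deltas:
    - {"slide":[0,0,3.5],"spin":0,"hand":8}
    - {"slide":[0,0,7.1],"spin":0,"hand":8}
    - {"slide":[0,0,7.1],"spin":0,"hand":8}
    - {"slide":[0,0,7.1],"spin":0,"hand":6}
    - {"slide":[0,0,7.1],"spin":0,"hand":2}
    - {"slide":[0,0,7.1],"spin":0,"hand":2}
    - {"slide":[0,0,7.1],"spin":0,"hand":2}
    - {"slide":[0,0,7.1],"spin":0,"hand":2}
    - {"slide":[0,0,7.1],"spin":0,"hand":2}
    - {"slide":[0,0,7.1],"spin":0,"hand":2}

```text
time: 12.75
tcp_pos: [0.5249, -0.1166, 0.1278]
ee_rot: [[0.526, 0.85, 0.002], [0.85, -0.526, 0.0], [0.001, 0.002, -1.0]]
contact_force: [-6.6, 4.5, 8.6]
grip_width: 0.0419
finger_force: 59.6
```

```bash
python3 - <<'E'
from h import *
s=bot.state();print(s["time"],s["tcp_pos"],s["contact_force"],s["moment"],np.degrees(np.arctan2(s["ee_rot"][1,0],s["ee_rot"][0,0])))
E
```

```text
12.75 [ 0.52494509 -0.11659251  0.12782804] [-6.63823724  4.50898008  8.59572598] [ 0.70398121  1.06863501 -0.03997562] 58.230921909419784
```

carry_out:
  deltas:
    - {"slide":[0,0,-0.2],"spin":-8,"hand":2}
    - {"slide":[0,0,-0.2],"spin":-16,"hand":2}
    - {"slide":[0,0,-0.2],"spin":-24,"hand":2}
    - {"slide":[0,0,-0.2],"spin":-32,"hand":2}
    - {"slide":[0,0,-0.2],"spin":-40,"hand":2}
    - {"slide":[0,0,-0.25],"spin":-48,"hand":2}
    - {"slide":[0,0,-0.25],"spin":-56,"hand":2}
    - {"slide":[0,0,-0.25],"spin":-64,"hand":2}
    - {"slide":[0,0,-0.25],"spin":-72,"hand":2}
    - {"slide":[0,0,-0.25],"spin":-80,"hand":2}
    - {"slide":[0,0,-0.25],"spin":-86,"hand":2}
    - {"slide":[0,0,-0.25],"spin":-90,"hand":2}
    - {"slide":[0,0,-0.25],"spin":-91,"hand":2}
    - {"slide":[0,0,-0.25],"spin":-91,"hand":2}
    - {"slide":[0,0,-0.25],"spin":-91,"hand":2}
    - {"slide":[0,0,-0.25],"spin":-91,"hand":2}

```text
time: 14.35
tcp_pos: [0.5244, -0.1165, 0.1286]
ee_rot: [[-0.858, 0.513, 0.001], [0.513, 0.858, 0.001], [-0.001, 0.001, -1.0]]
contact_force: [-3.4, 5.4, 3.6]
grip_width: 0.0421
finger_force: 63.2
```

```bash
python3 - <<'E'
from h import *
s=bot.state();print(s["time"],s["contact_force"],s["moment"],s["dq"],np.degrees(np.arctan2(s["ee_rot"][1,0],s["ee_rot"][0,0])))
ims=[cam(n)[3] for n in("wrist","top","scene")]
a=cv2.resize(ims[0][180:340,180:390],(525,400));b=cv2.resize(ims[1][120:320,200:480],(0,0),fx=.98,fy=1)
out=np.zeros((600,800,3),np.uint8);out[:400,:525]=a;out[400:600,:274]=b;out[400:600,280:560]=ims[2][120:320,90:370]
cv2.imwrite("pics/w5.png",out[:,:,::-1])
E
```

```text
14.35 [-3.40637747  5.38898522  3.59570832] [0.90612642 0.57423371 0.00545661] [ 0.00024651 -0.00041665 -0.00127275 -0.00114725 -0.00173263  0.00127052] 149.1148122280821
```

View pics/w5.png

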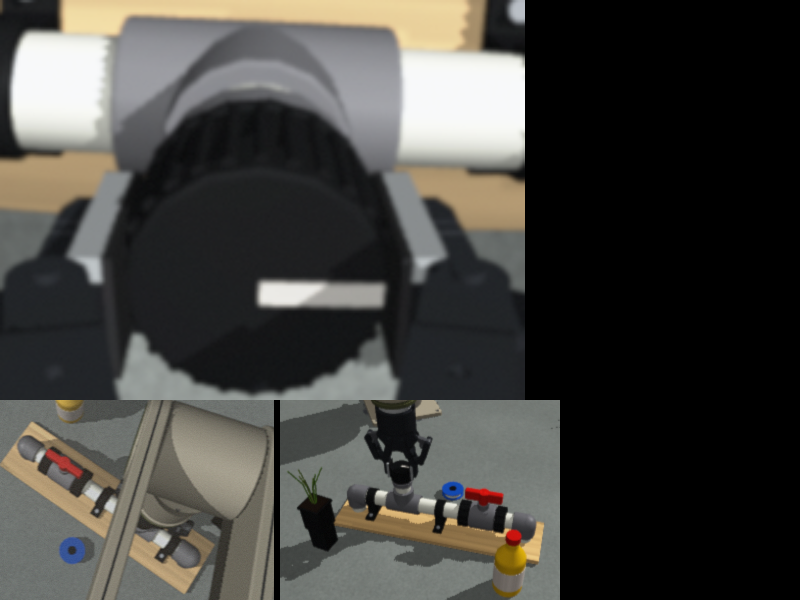

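The mark turned with the grip and now lies parallel to the pipe, pointing from (258,295) to (385,295) at the right pad, so the cap is a quarter turn open. The handle is in line with the pipe and the bottle, seedling and spool haven't moved. Handing in.

```bash
python3 -c "
from plant import bot
print(bot.finish_job())"
```

```text
the job is handed in; nothing more can be done
None
```

The job is handed in, with no verdict shown: I screwed the cap down to its stop, opened the valve fully, then backed the cap off about 91° and kept hold of it (grip about 63 N), and the bottle, seedling and spool look undisturbed in the last images.

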